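# Show a handle blank to the inspection camera

### The arm

A 6-joint arm with a two-finger parallel gripper is mounted at the origin on a cart in front of the work surface, level with it; the furniture and walls round the work are solid. World frame = base frame: x ahead of the robot, y to its left, z up, the work surface at z = 0. Lengths are in m, angles in degrees, forces in N, time in s.
With the tool pointing down it reaches from about 0.375 to 0.9 m from the base axis. Payload 3.1 kg.
Tool frame: the origin (TCP) lies on the centre line of the jaws, within the pads' length; the fingertips stand 8 mm ahead of it and the grasp point (between the pads) lies 11 mm behind it; z points along the fingers, y is the line along which they close (so a half turn about z gives the same grasp; the last joint's range is limited). The gripper opens to 87 mm and grips with 3 to 60 N. Pads are 19 mm wide; open, the fingers measure 117 mm over their backs; the gripper's body (75 mm by 190 mm) begins 51 mm behind the grasp point.
Start: joints at [-84.769, 30.224, 82.088, -0, 67.689, -10.227], TCP at [0.167, -0.602, 0.231] pointing down, gripper open.
Joint ranges: [-176.69, 176.69], [-43.24, 126.21], [12.49, 139.97], [-82, 262], [0, 151.66], [-163.58, 163.58]. Speed limits (degrees/s): [159.86, 159.86, 180, 180, 180, 180].

### API

Orientations are given as a 3x3 rotation matrix whose columns are the frame's x, y, z axes.
In Python, from rig import * gives the robot as it stands.
- The arm moves only by the tool step_arm, never from a script. Its argument "targets" is a list of rows, each a list of 5 numbers: the opening, from -1 (shut) to 1 (fully open), then the shift along the world's x, y, z normalised to -1 to 1, where 1 is 0.25 m, then the turn about the world's z normalised to -1 to 1, where 1 is 180 degrees. In form: [[fingers, x, y, z, turn], ...]. A call has 1 to 20 rows; each row is the pose to reach, as a shift and turn from the pose commanded when the call began, turning the shorter way round; what a row does not reach only later rows make up. A row lasts 1/10 s, in which the tool goes at most 50 mm and 8.59 degrees, less where a joint would pass 70% of its speed; a pose out of reach is approached as far as the arm can. A call with a number of a shift or a turn outside -1 to 1 is refused whole. A call with a gripper value outside its range is refused whole. The fingers move at their own pace and stop on an object; the grip force is fixed at half the most. Time passes only in rows, so rows that repeat a pose let the fingers close. It gives the time, the measured TCP pose, the force, the opening and the grip force at its end, in the units of the state.
- read_state(): the state, without advancing time (a new reading comes with each control period).
- capture(name): name is "scene" or "top" or "wrist"; returns a dict with "color" (400x640x3 uint8, red, green, blue), "mtx" (3x3 intrinsics, pixels), "pose" (4x4, takes a point from camera to world coordinates). Camera axes: x right, y down, z forward; pixel columns grow to the right and rows downward; lengths in m; the calibration is good to about 2 mm. A picture is of the moment at which its call begins. There is no depth.
- hand_in(): hands the job in; it is judged then, once.
The state is a dict: "time_s": time; "joint_positions": joint angles; "qvel": joint speeds; "tau": joint torques, N m; "position": TCP position; "tcp_rot": TCP orientation; "force": force on the tool from outside, world axes, zero at the start; "moment": the same for the moment, N m; "opening": opening from 0.0 (shut) to 1.0 (fully open); "grasp_force": force on a finger pad.
Only numpy, scipy, OpenCV 4.12 (cv2) and the standard library are available. Lean on these libraries where they do the work, as an engineer would, in place of code of your own. Each camera call takes 0.05 s, during which the arm holds its last target. There are 200 camera calls.

### The job

Pick the reddish-brown turned handle blank (the only piece with a knob head) out of the drying rack and hold it in the air in front of the bench inspection camera, so that its flat foot squarely faces the lens, centred on it and about 60 mm from the glass. Keep the pale wooden caps standing in the rack, do not touch the camera, and finish while still holding the blank there without moving.

Things in the scene. Friction and masses are not known exactly. Their poses are not given: they have to be found in the camera images.
- blank: Reddish-brown turned wooden handle blank, round, 78 mm tall, 20 to 40 g, standing head up in one of the rack's four sockets. Body tapering from 26 mm wide at its flat foot to a waist about 50 mm up; above that a knob head 28 mm wide, widest about 63 mm above the foot. Origin: centre of the flat foot; z runs along its axis from foot to head.
- cap_a: Pale turned wooden cap (acorn-shaped, round, 26 mm wide, 45 mm tall), standing in a socket of the rack. Origin: centre of its underside; z up. Leave it standing there.
- cap_b: Pale turned wooden cap (acorn-shaped, round, 25 mm wide, 50 mm tall), standing in a socket of the rack. Origin: centre of its underside; z up. Leave it standing there.
- cap_c: Pale turned wooden cap (acorn-shaped, round, 25 mm wide, 28 mm tall), standing in a socket of the rack. Origin: centre of its underside; z up. Leave it standing there.
- rack: Fixed light wooden block 140 x 140 x 30 mm on four 14 mm rubber feet (top face 44 mm above the bench), with four round sockets 34 mm wide and 22 mm deep, centred at x, y = +-35 mm; the pieces stand on the socket floors, 22 mm above the bench. Origin: on the bench under its centre; x, y along its sides, z up. Which piece stands in which socket varies.
- camera: Fixed inspection camera: grey barrel 54 mm wide with a black ring light 72 mm wide round the lens. Origin: centre of the lens glass, about 120 mm above the bench; z is the viewing direction out of the lens, leaning 25 degrees from straight up toward the front of the stand; y is level, x completes it.
- camera_stand: Foot and bracket that carry the camera: black steel plate 90 x 90 x 10 mm with two upright cheeks up to 85 mm high. Origin: centre of the plate's underside, on the bench; -x is its front, the side to which the lens leans; the lens lies 20 mm in front of the origin and 120 mm above it.
Things that resemble listed ones, but are neither listed nor needed, are in the scene too. What is shaped like the cap_b but red is not meant. Leave any pink look-alike of the blank alone.

How it is judged (in metres and radians):
On the way:
1. the blank is lifted clear of the rack, in the fingers (height (world z) of blank above 0.06 m and contact force between blank and the fingers above 1 N and contact force between blank and rack below 0.1 N), for 0.2 s.
At the end, for the whole second after the job is handed in: The blank's foot centre is within 12 mm of the lens axis in each direction and 45 to 75 mm in front of the glass, its axis within 0.15 rad of the lens axis, held in the fingers at rest; the three caps stand upright in the rack (x of blank in the frame of camera between -0.012 and 0.012 m and y of blank in the frame of camera between -0.012 and 0.012 m and z of blank in the frame of camera between 0.045 and 0.075 m and angle between the z axis of blank and the z axis of camera, either way round below 0.15 rad and contact force between blank and the fingers above 1 N and linear speed of blank below 0.02 m/s and angular speed of blank below 0.2 rad/s and angle between each of cap_a, cap_b, cap_c's own z axis and vertical below 0.3 rad and distance between each of cap_a, cap_b, cap_c and rack below 0.07 m); the arm keeps its last pose, push and grip.
It fails at once if the camera is touched (contact force between camera_stand and the arm above 1 N or contact force between camera_stand and the fingers above 1 N or contact force between camera_stand and blank above 1 N).
It fails at once if a cap is tipped or pulled out of its socket (angle between any of cap_a, cap_b, cap_c's own z axis and vertical above 0.5 rad or distance of any of cap_a, cap_b, cap_c from where it was at the start of the episode above 0.03 m).
It also fails if it takes over 35 s, if anything falls off the work surface, if the arm or the gripper's body presses on something with over 40 N, if the wrist force passes 120 N, or if a joint passes its speed limit or range.

## Working session

There is one attempt and no reset: what is moved stays moved. The work goes in short steps, Python scripts to look and compute and a tool call to move; the robot and the scene stay as the last step left them, time stands still between calls to the robot, and variables do not carry over. Pictures are saved under pics/ and viewed, at most 10 in all, crops included, and the job is handed in when it is done.

Besides the shell and the picture viewer there is one more tool, called after ">>>" by a JSON object that holds its "fn" and its "kwargs", one argument or row to a line. step_arm: Moves the arm, as the interface text tells. Scaled input: -1 to 1 covers 0.25 m each way for a shift and 180 degrees each way for a turn. Its arguments: {"type":"object","properties":{"targets":{"type":"array","items":{"type":"array","items":{"type":"number"}}}},"required":["targets"]}

```bash
mkdir -p pics
cat > h.py <<'E'
from rig import *
import numpy as np, cv2
def ray(c,u,v):
    d=np.linalg.inv(c["mtx"])@[u,v,1.]; return c["pose"][:3,3], c["pose"][:3,:3]@d
def onz(c,u,v,z):
    o,d=ray(c,u,v); return o+d*(z-o[2])/d[2]
def proj(c,p):
    q=np.linalg.inv(c["pose"])@np.append(p,1); q=c["mtx"]@q[:3]; return q[:2]/q[2]
def tri(c1,p1,c2,p2):
    A=[];b=[]
    for c,p in((c1,p1),(c2,p2)):
        o,d=ray(c,*p); d=d/np.linalg.norm(d); M=np.eye(3)-np.outer(d,d); A.append(M); b.append(M@o)
    return np.linalg.lstsq(np.vstack(A),np.hstack(b),rcond=None)[0]
E
python3 - <<'E'
from h import *
import pickle
cs={}
for n in("scene","top","wrist"):
    c=capture(n); cs[n]=c; cv2.imwrite(f"pics/{n}0.png",c["color"][:,:,::-1]); print(n,c["pose"].round(3).tolist(),c["mtx"][0,0])
pickle.dump(cs,open("c0.pkl","wb")); print(read_state())
E
```

```text
scene [[-0.837, -0.215, 0.504, 0.051], [-0.548, 0.331, -0.769, 0.456], [-0.001, -0.919, -0.394, 0.434], [0.0, 0.0, 0.0, 1.0]] 428.64981185442383
top [[-0.0, -0.994, 0.111, 0.389], [-1.0, -0.001, -0.012, -0.183], [0.013, -0.111, -0.994, 0.945], [0.0, 0.0, 0.0, 1.0]] 448.0556089047983
wrist [[0.266, -0.931, -0.251, 0.235], [-0.964, -0.257, -0.067, -0.583], [-0.002, 0.26, -0.966, 0.383], [0.0, 0.0, 0.0, 1.0]] 311.0405754948603
{'time_s': 0.15, 'joint_positions': array([-8.47712792e+01,  3.02687841e+01,  8.21406162e+01, -2.20434827e-03,
        6.76880078e+01, -1.02271513e+01]), 'qvel': array([ 0.0170559 , -0.07955347, -0.12622542, -0.01843802, -0.08936986,
       -0.00372283]), 'tau': array([ 1.95337907e-04, -4.40431380e+01, -1.76841938e+01,  6.33169385e-02,
        5.52587374e-02, -1.12566463e-04]), 'position': array([ 0.16652829, -0.60183094,  0.22976832]), 'tcp_rot': array([[ 9.63832113e-01,  2.66510078e-01, -1.90376876e-04],
       [ 2.66510012e-01, -9.63830669e-01,  1.68977309e-03],
       [ 2.66850485e-04, -1.67939491e-03, -9.99998554e-01]]), 'force': array([ 0.02904798, -0.41667219, -0.13742703]), 'moment': array([-0.02026268,  0.00453936, -0.01842256]), 'grasp_force': 0.0, 'opening': 0.998682784394798}
```

View pics/scene0.png

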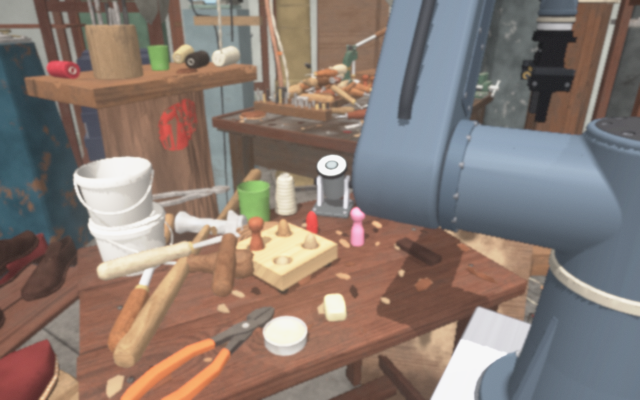

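View pics/top0.png

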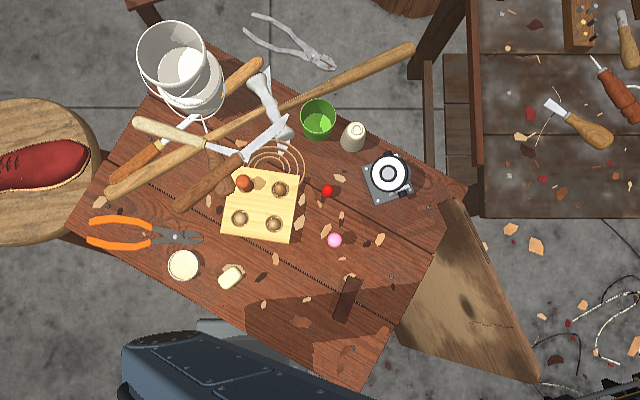

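Top view: the rack is at about (260,205). Candidates for the blank are the reddish-brown knob in the rack's upper-left socket at (244,183) (scene: (256,232)) and the pink piece standing on the bench at (335,240) (scene: (357,225)). The brown one in the rack fits the description. The pink one is the look-alike, and the red piece at (327,190) is the cap look-alike. The camera is at (389,174). I'll confirm this in one enlarged crop.

Run:
```python
from h import *
import pickle
cs=pickle.load(open("c0.pkl","rb"))
r=lambda n,x,y,w,h,s:cv2.resize(cs[n]["color"][y:y+h,x:x+w,::-1],None,fx=s,fy=s,interpolation=cv2.INTER_CUBIC)
a=r("top",210,140,210,115,3.8); b=r("scene",225,145,150,150,1)
a=cv2.resize(a,(798,437)); 
b=r("scene",230,145,160,150,1); 
cv2.imwrite("pics/crop1.png",np.vstack([r("top",215,145,200,75,4)[:300],r("scene",230,215,150,75,4)[:, :600] if 0 else cv2.resize(cs["scene"]["color"][150:290,220:380,::-1],(800,300)) if 0 else np.hstack([cv2.resize(cs["scene"]["color"][210:290,230:340,::-1],(412,300),interpolation=cv2.INTER_CUBIC),cv2.resize(cs["scene"]["color"][150:220,300:390,::-1],(388,300),interpolation=cv2.INTER_CUBIC)])]))
```

```text
(no output)
```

View pics/crop1.png

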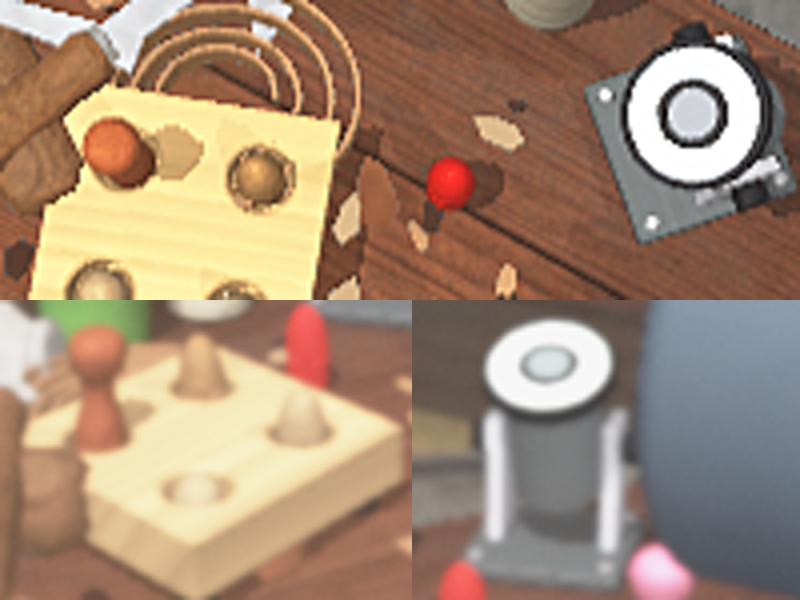

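The crop confirms it: the brown piece with a knob head stands in the rack's upper-left socket at top (244,183). The pink and red ones stand on the bare bench. Next I'll measure positions.

Run:
```python
from h import *
import pickle
cs=pickle.load(open("c0.pkl","rb")); T=cs["top"];S=cs["scene"]
def blob(c,m,x0,y0,x1,y1):
    z=np.zeros(m.shape,np.uint8); z[y0:y1,x0:x1]=m[y0:y1,x0:x1]*255
    cn=max(cv2.findContours(z,0,cv2.CHAIN_APPROX_NONE)[0],key=cv2.contourArea); return cn
hs=lambda c:cv2.cvtColor(c["color"],cv2.COLOR_RGB2HSV).astype(int)
H=hs(T);G=hs(S)
# white ring: outer ellipse
for c,h,b in((T,H,(365,145,420,200)),(S,G,(312,150,350,180))):
    cn=blob(c,(h[:,:,2]>200)&(h[:,:,1]<40),*b); print("ring",cv2.fitEllipse(cv2.convexHull(cn)),cv2.boundingRect(cn))
lt=cv2.fitEllipse(cv2.convexHull(blob(T,(H[:,:,2]>200)&(H[:,:,1]<40),365,145,420,200)))[0]
ls=cv2.fitEllipse(cv2.convexHull(blob(S,(G[:,:,2]>200)&(G[:,:,1]<40),312,150,350,180)))[0]
L=tri(T,lt,S,ls); print("lens tri",L,"onz",onz(T,*lt,.12))
P=[onz(T,215+u/4,145+v/4,.01) for u,v in((585,88),(640,240),(795,192))]; print("plate",np.round(P,4).tolist(), "ctr",((P[0]+P[2])/2).round(4))
# rack
cn=blob(T,(H[:,:,0]>15)&(H[:,:,0]<35)&(H[:,:,1]>50)&(H[:,:,2]>170),205,160,305,250)
r=cv2.minAreaRect(cn); bp=cv2.boxPoints(r); print("rackbox",r); B=np.array([onz(T,u,v,.044) for u,v in bp]); print(B.round(4).tolist(), B.mean(0))
# blank knob
cn=blob(T,(H[:,:,0]<12)&(H[:,:,1]>130)&(H[:,:,2]>110),233,172,258,196); e=cv2.boundingRect(cn); print("blank top",e)
m=(G[:,:,0]<10)&(G[:,:,1]>120)&(G[:,:,2]>80); cs2=blob(S,m,246,212,268,252); print("blank scene",cv2.boundingRect(cs2))
x,y,w,h=cv2.boundingRect(cs2)
row=[(v,)+tuple(np.where([(cv2.pointPolygonTest(cs2,(float(u),float(v)),False)>=0) for u in range(240,275)])[0][[0,-1]]+240) for v in range(y,y+h,3)]; print([tuple(map(int,t)) for t in row])
```

```text
ring ((388.04931640625, 173.13131713867188), (32.22907257080078, 33.310001373291016), 14.793303489685059) (372, 157, 33, 33)
ring ((331.13128662109375, 164.7962188720703), (20.099058151245117, 28.25639533996582), 82.92784881591797) (317, 155, 29, 20)
lens tri [ 0.53362393 -0.33130179  0.1183067 ] onz [ 0.53354097 -0.33087719  0.12      ]
plate [[0.5659, -0.2939, 0.01], [0.4849, -0.3219, 0.01], [0.5105, -0.4042, 0.01]] ctr [ 0.5382 -0.349   0.01  ]
rackbox ((259.66217041015625, 203.52703857421875), (69.86957550048828, 69.21197509765625), 9.462322235107422)
[[0.4269, -0.0041, 0.044], [0.5657, -0.024, 0.044], [0.5423, -0.1644, 0.044], [0.404, -0.1422, 0.044]] [ 0.48473539 -0.08369543  0.044     ]
blank top (236, 175, 16, 16)
blank scene (249, 218, 14, 32)
[(218, 254, 258), (221, 250, 261), (224, 249, 261), (227, 250, 261), (230, 253, 258), (233, 253, 258), (236, 253, 259), (239, 252, 260), (242, 251, 261), (245, 251, 262), (248, 251, 260)]
```

Run:
```python
from h import *
import pickle
cs=pickle.load(open("c0.pkl","rb")); T=cs["top"];S=cs["scene"]
print("knob tri",tri(T,(244,183),S,(255.3,224.5)),"onz top",onz(T,244,183,.085),"scene",onz(S,255.3,224.5,.085))
print("bucket near",onz(T,212,95,.1),onz(T,245,160,.03))
```

```text
knob tri [ 0.52082967 -0.05654733  0.08658018] onz top [ 0.51970871 -0.05734161  0.085     ] scene [ 0.52474878 -0.05840211  0.085     ]
bucket near [0.69013911 0.00555108 0.1       ] [ 0.57624169 -0.05052721  0.03      ]
```

>>> {"fn": "step_arm", "kwargs": {
  "targets": [
    [0.15,0.65,1,0,0],
    [0.15,0.65,1,0,0],
    [0.15,0.65,1,0,0],
    [0.15,0.65,1,0,0],
    [0.15,0.65,1,0,0],
    [0.15,0.65,1,0,0],
    [0.15,0.65,1,0,0]
  ]
}}

```text
time_s: 0.85
position: [0.3305, -0.3461, 0.2301]
tcp_rot: [[0.962, 0.273, -0.001], [0.273, -0.962, 0.005], [0.0, -0.005, -1.0]]
force: [-0.3, -0.4, -0.6]
opening: 0.589
grasp_force: 0.0
```

>>> {"fn": "step_arm", "kwargs": {
  "targets": [
    [0.15,0.65,1,0,0],
    [0.15,0.65,1,0,0],
    [0.15,0.65,1,0,0],
    [0.15,0.65,1,0,0],
    [0.15,0.65,1,0,0],
    [0.15,0.65,1,0,0],
    [0.15,0.65,1,0,0]
  ]
}}

```text
time_s: 1.55
position: [0.4941, -0.0985, 0.2306]
tcp_rot: [[0.962, 0.273, 0.002], [0.273, -0.962, 0.001], [0.002, -0.0, -1.0]]
force: [-0.7, -0.4, 0.7]
opening: 0.577
grasp_force: 0.0
```

>>> {"fn": "step_arm", "kwargs": {
  "targets": [
    [0.15,0.12,0.18,0,0],
    [0.15,0.12,0.18,-0.28,0],
    [0.15,0.12,0.18,-0.28,0],
    [0.15,0.12,0.18,-0.28,0],
    [0.15,0.12,0.18,-0.28,0]
  ]
}}

```text
time_s: 2.05
position: [0.5217, -0.0585, 0.1606]
tcp_rot: [[0.964, 0.266, -0.0], [0.266, -0.964, -0.0], [-0.0, 0.0, -1.0]]
force: [0.5, -0.2, 0.2]
opening: 0.577
grasp_force: 0.0
```

Run:
```python
from h import *
s=read_state(); print(s["position"],s["joint_positions"])
c=capture("wrist"); 
for p in((.522,-.0565,.085),(.522,-.0565,.1)): 
    q=proj(c,p); print(q); cv2.circle(c["color"],tuple(int(v) for v in q),2,(0,255,0),-1)
cv2.imwrite("pics/w1.png",c["color"][:,:,::-1])
H=cv2.cvtColor(c["color"],cv2.COLOR_RGB2HSV)
m=((H[:,:,0]<12)&(H[:,:,1]>130)&(H[:,:,2]>70)).astype(np.uint8)*255
for k in cv2.findContours(m,0,2)[0]:
    if cv2.contourArea(k)>300: print(cv2.boundingRect(k),cv2.contourArea(k))
```

```text
[ 0.52173958 -0.05852015  0.16059388] [-1.85960374e+01  2.82989401e+01  1.00380364e+02 -2.10541746e-02
  5.13337572e+01  5.60191329e+01]
[318.58078054 212.14138403]
[318.42405226 218.25128074]
(264, 290, 64, 26) 759.0
(168, 208, 82, 51) 1262.5
(226, 191, 41, 51) 538.0
(0, 184, 110, 61) 1955.0
(301, 178, 37, 53) 1396.0
(346, 147, 43, 30) 594.0
(153, 124, 60, 49) 621.0
(89, 123, 83, 71) 2085.0
(128, 43, 53, 30) 519.0
(2, 39, 42, 39) 550.0
(263, 0, 32, 35) 698.5
(193, 0, 56, 47) 1388.5
(23, 0, 103, 56) 1993.5
```

View pics/w1.png

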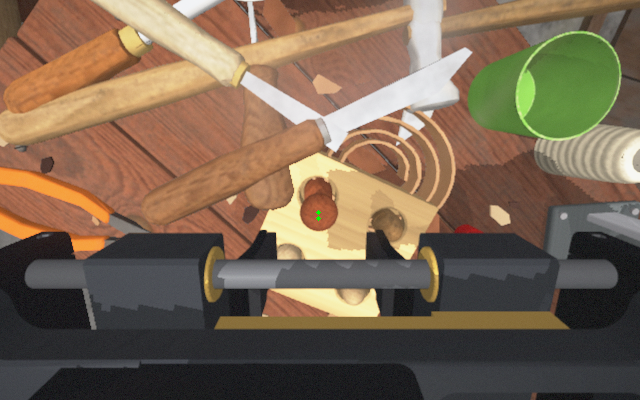

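The wrist view shows the knob at (319,211), midway between the fingers at columns 262 and 376. The caps lie below the fingertip level, and the hammer handles are well to the left. I'll descend and grip.

>>> {"fn": "step_arm", "kwargs": {
  "targets": [
    [0.15,0,0.008,-0.1,0],
    [0.15,0,0.008,-0.2,0],
    [0.15,0,0.008,-0.27,0],
    [0.15,0,0.008,-0.334,0],
    [0.15,0,0.008,-0.334,0],
    [-1,0,0.008,-0.334,0],
    [-1,0,0.008,-0.334,0],
    [-1,0,0.008,-0.334,0],
    [-1,0,0.008,-0.334,0],
    [-1,0,0.008,-0.334,0],
    [-1,0,0.008,-0.334,0]
  ]
}}

```text
time_s: 3.2
position: [0.5223, -0.0554, 0.0779]
tcp_rot: [[0.964, 0.267, 0.002], [0.267, -0.964, -0.0], [0.002, 0.001, -1.0]]
force: [0.3, 0.3, 5.9]
opening: 0.293
grasp_force: 29.2
```

>>> {"fn": "step_arm", "kwargs": {
  "targets": [
    [-1,0,0,0.02,0],
    [-1,0,0,0.04,0],
    [-1,0,0,0.04,0]
  ]
}}

```text
time_s: 3.5
position: [0.522, -0.0555, 0.0877]
tcp_rot: [[0.964, 0.267, 0.001], [0.267, -0.964, -0.0], [0.001, 0.001, -1.0]]
force: [0.5, -0.4, -0.3]
opening: 0.295
grasp_force: 29.5
```

Run:
```python
from h import *
S=capture("scene");T=capture("top"); s=read_state(); print(s["position"],s["force"])
W=capture("wrist")
a=cv2.resize(S["color"][190:270,215:315],(500,400),interpolation=cv2.INTER_CUBIC)
b=cv2.resize(T["color"][150:230,215:275],(300,400),interpolation=cv2.INTER_CUBIC)
cv2.imwrite("pics/s2.png",np.hstack([a,b])[:,:,::-1])
```

```text
[ 0.52163683 -0.05538129  0.08714039] [-1.1883791   0.07933037 -0.22814252]
```

View pics/s2.png

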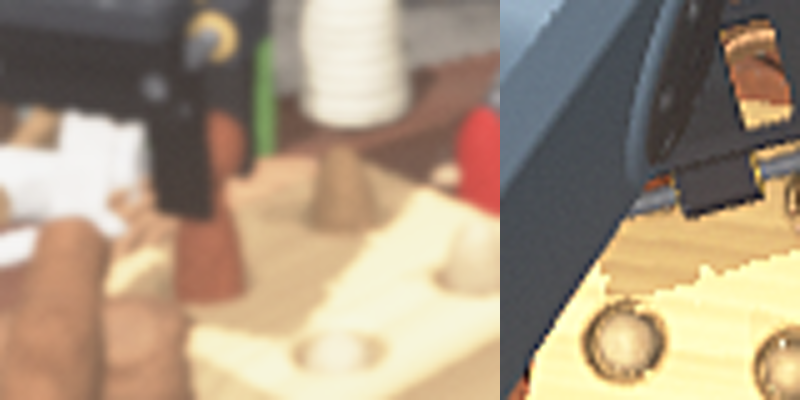

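>>> {"fn": "step_arm", "kwargs": {
  "targets": [
    [-1,0.02,0.0055,0,0],
    [-1,0.04,0.011,0,0],
    [-1,0.06,0.0165,0,0],
    [-1,0.08,0.022,0,0],
    [-1,0.1,0.0275,0,0],
    [-1,0.116,0.032,0,0],
    [-1,0.116,0.032,0,0]
  ]
}}

```text
time_s: 4.35
position: [0.551, -0.0471, 0.0868]
tcp_rot: [[0.964, 0.267, -0.0], [0.267, -0.964, 0.0], [-0.0, -0.0, -1.0]]
force: [-2.3, -0.5, -0.0]
opening: 0.292
grasp_force: 30.3
```

```bash
cat >> h.py <<'E'
def tilt():
    S=capture("scene"); H=cv2.cvtColor(S["color"],cv2.COLOR_RGB2HSV).astype(int)
    s=read_state(); g=s["position"]+s["tcp_rot"]@[0,0,-.010]
    return S,H,s,g
E
python3 - <<'E'
from h import *
S,H,s,g=tilt(); print(s["position"],s["force"],proj(S,g))
for deg in(0,15,25,35):
    d=s["tcp_rot"][:,0]*np.sin(np.radians(deg))+np.array([0,0,np.cos(np.radians(deg))]); print(deg,proj(S,g-.063*d),proj(S,g-.063*d)-proj(S,g-.03*d))
cv2.imwrite("pics/s3.png",cv2.resize(S["color"][190:270,205:315],(770,560),interpolation=cv2.INTER_CUBIC)[:,:,::-1])
E
```

```text
[ 0.55073635 -0.0472032   0.08688247] [-1.36742887 -1.62635304 -0.02943661] [239.78521019 217.39447091]
0 [242.30300423 247.92898907] [ 1.29892336 15.75267797]
15 [250.19297965 248.25616943] [ 5.38708438 15.97408308]
25 [255.16399577 247.32649988] [ 7.98138814 15.5343307 ]
35 [259.73239047 245.4883057 ] [10.38300636 14.62354383]
```

View pics/s3.png

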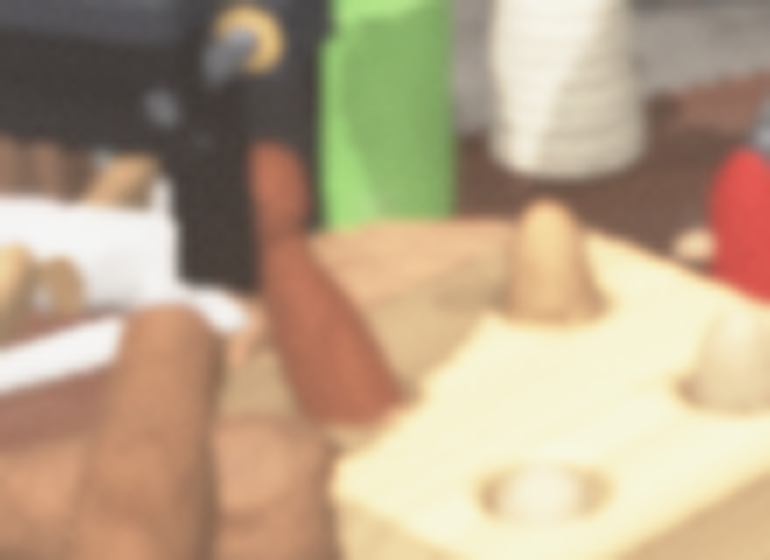

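The blank is tilted about 25° in the fingers, with its foot at about (255,248) against a predicted (255.2,247.3) for 25°. I'll lift it clear.

>>> {"fn": "step_arm", "kwargs": {
  "targets": [
    [-1,0,0,0.06,0],
    [-1,0,0,0.16,0],
    [-1,0,0,0.32,0],
    [-1,0,0,0.5,0],
    [-1,0,0,0.68,0],
    [-1,0,0,0.68,0],
    [-1,0,0,0.68,0]
  ]
}}

```text
time_s: 5.1
position: [0.5514, -0.0473, 0.2584]
tcp_rot: [[0.964, 0.266, 0.004], [0.266, -0.964, -0.0], [0.004, 0.002, -1.0]]
force: [0.0, 0.5, -0.9]
opening: 0.289
grasp_force: 30.1
```

Run:
```python
from h import *
S,H,s,g=tilt(); print(s["position"],s["force"],s["grasp_force"],proj(S,g))
for deg in(0,15,25,35):
    d=s["tcp_rot"][:,0]*np.sin(np.radians(deg))+np.array([0,0,np.cos(np.radians(deg))]); print(deg,proj(S,g-.063*d))
u,v=proj(S,g).astype(int); y0,x0=v-30,u-40; print(x0,y0)
cv2.imwrite("pics/s4.png",cv2.resize(S["color"][y0:y0+80,x0:x0+110],(770,560),interpolation=cv2.INTER_CUBIC)[:,:,::-1])
```

```text
[ 0.55025726 -0.04699427  0.2567523 ] [-0.33292507  0.58319272 -0.49559731] 30.11555299308384 [232.23932815 124.392105  ]
0 [235.24713188 160.91999163]
15 [243.81798578 160.63091939]
25 [249.21533185 159.08418103]
35 [254.17383313 156.4784791 ]
192 94
```

View pics/s4.png

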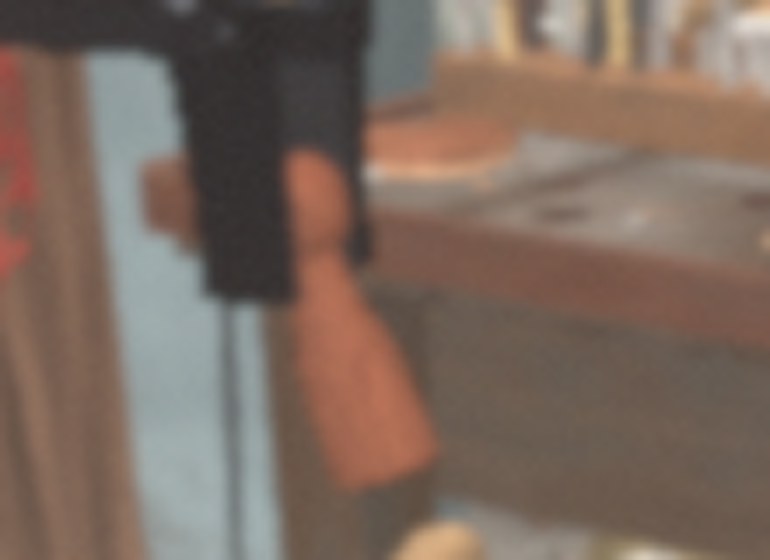

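The blank is free in the air, with its foot at about (248.4,161), which fits a tilt of about 23°. I'll carry it over the lens and turn it.

>>> {"fn": "step_arm", "kwargs": {
  "targets": [
    [-1,-0.01,-0.04,0,0.03],
    [-1,-0.02,-0.12,0,0.07],
    [-1,-0.03,-0.2,0,0.115],
    [-1,-0.04,-0.3,0,0.16],
    [-1,-0.05,-0.4,0,0.205],
    [-1,-0.06,-0.5,0,0.25],
    [-1,-0.08,-0.6,0,0.295],
    [-1,-0.09,-0.7,0,0.34],
    [-1,-0.1,-0.8,0,0.385],
    [-1,-0.12,-0.87,0,0.43],
    [-1,-0.13,-0.92,0,0.47],
    [-1,-0.13,-0.94,0,0.5],
    [-1,-0.13,-0.94,0,0.514],
    [-1,-0.13,-0.94,0,0.514],
    [-1,-0.13,-0.94,0,0.514]
  ]
}}

```text
time_s: 6.65
position: [0.5174, -0.2817, 0.2552]
tcp_rot: [[-0.308, 0.952, -0.003], [0.952, 0.308, 0.002], [0.003, -0.002, -1.0]]
force: [-0.1, 0.4, -0.1]
opening: 0.291
grasp_force: 30.1
```

Run:
```python
from h import *
S,H,s,g=tilt(); T=capture("top"); W=capture("wrist"); print(s["position"],s["tcp_rot"].round(3).tolist(),s["grasp_force"],proj(S,g))
for deg in(0,15,25,35):
    d=s["tcp_rot"][:,0]*np.sin(np.radians(deg))+np.array([0,0,np.cos(np.radians(deg))]); print(deg,proj(S,g-.063*d),proj(W,g-.063*d),proj(T,g-.063*d))
x0,y0=272,75
cv2.imwrite("pics/s5.png",np.hstack([cv2.resize(S["color"][y0:y0+120,x0:x0+100],(480,576),interpolation=cv2.INTER_CUBIC),cv2.resize(W["color"][:,:],(320,200)).repeat(1,0) if 0 else cv2.resize(W["color"][150:330,260:360],(320,576),interpolation=cv2.INTER_CUBIC)])[:,:,::-1])
```

```text
[ 0.51763011 -0.28175845  0.25565205] [[-0.308, 0.951, -0.002], [0.951, 0.308, 0.002], [0.002, -0.001, -1.0]] 30.11604525265284 [325.57957274 103.84206877]
0 [325.43769906 134.21722483] [320.21232698 222.02829807] [367.70913303 173.90494822]
15 [327.36877149 131.31484576] [320.2305896  244.81267605] [377.06632906 170.75548164]
25 [328.56956262 128.42020506] [320.23287948 260.48982672] [383.24160656 168.49463276]
35 [329.66649022 124.86510858] [320.22715526 276.47882775] [389.19757656 166.16414004]
```

View pics/s5.png

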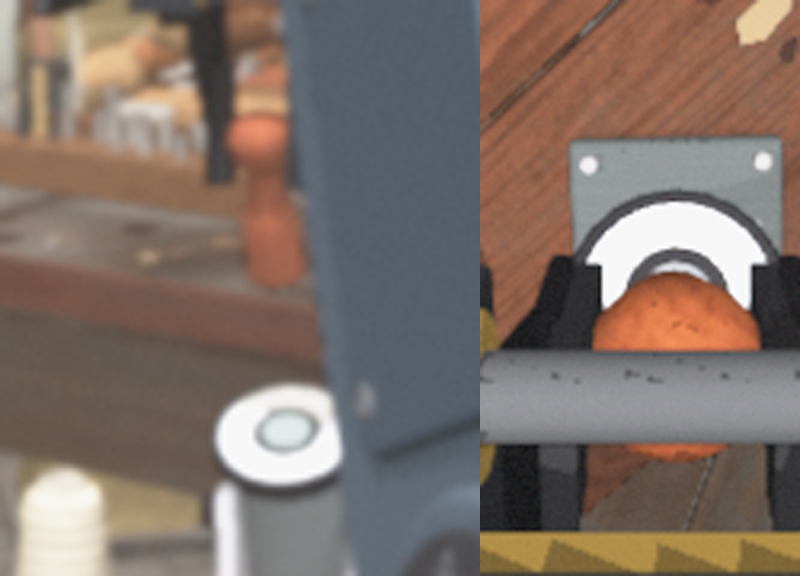

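The wrist half shows the stand plate's edge level and the ring centred on the jaw column (about 321). The scene half shows the blank above the lens, with its knob at about (325,105) and foot at about (330,132). I'll measure the tilt numerically from the side view saved earlier.

Run:
```python
from h import *
I=cv2.imread("pics/s4.png"); H=cv2.cvtColor(I,cv2.COLOR_BGR2HSV)
m=((H[:,:,0]<12)&(H[:,:,1]>115)&(H[:,:,2]>130)).astype(np.uint8)*255
m[:, :270]=0; m[:,460:]=0; m[:150]=0; m[500:]=0
# cut off background right of neck
cn=max(cv2.findContours(cv2.morphologyEx(m,cv2.MORPH_OPEN,np.ones((9,9))),0,1)[0],key=cv2.contourArea)
z=np.zeros_like(m); cv2.drawContours(z,[cn],-1,255,-1)
for y in range(160,500,20):
    x=np.where(z[y])[0]; 
    if len(x): print(y,x[0],x[-1],(x[0]+x[-1])/2)
b=z.copy(); b[:275]=0
c=cv2.findContours(b,0,1)[0]; c=max(c,key=cv2.contourArea); print(cv2.fitLine(c,cv2.DIST_L2,0,.01,.01).ravel(), cv2.minAreaRect(c))
S=capture("scene")
p=np.array([.5503,-.047,.2668]); t=np.array([.964,.266,0])
for deg in(10,15,20,25,30):
    d=t*np.sin(np.radians(deg))+np.array([0,0,np.cos(np.radians(deg))])
    q=(proj(S,p-.063*d)-[192,94])*7; w=(proj(S,p-.013*d)-[192,94])*7; print(deg,q,w,np.degrees(np.arctan2(*(q-w))))
```

```text
160 291 322 306.5
180 290 339 314.5
200 294 343 318.5
220 298 343 320.5
240 302 333 317.5
260 302 339 320.5
280 303 349 326.0
300 302 360 331.0
320 295 375 335.0
340 298 388 343.0
360 299 400 349.5
380 303 409 356.0
400 309 417 363.0
420 316 424 370.0
440 324 431 377.5
460 331 427 379.0
480 338 379 358.5
[3.6022449e-01 9.3286562e-01 3.5437500e+02 3.8163446e+02] ((352.88385009765625, 373.8122253417969), (220.5402069091797, 104.19410705566406), 69.94390869140625)
10 [342.87135539 468.76526805] [294.48518176 266.66309781] 13.464005041241467
15 [362.56217969 466.18989798] [298.60892304 266.00366592] 17.717059294837505
20 [381.76299411 461.71558215] [302.60821441 264.93845329] 21.912752878751885
25 [400.33385181 455.35713225] [306.45284754 263.47469158] 26.070799009189763
30 [418.13635554 447.14215246] [310.11364195 261.62258878] 30.211014212314474
```

The tilt measures about 20°, 5° short of the target. That's within tolerance but too thin a margin, so I'll go back to the socket and tip it a little further.

>>> {"fn": "step_arm", "kwargs": {
  "targets": [
    [-1,0.01,0.04,0,-0.03],
    [-1,0.02,0.12,0,-0.07],
    [-1,0.03,0.2,0,-0.115],
    [-1,0.04,0.3,0,-0.16],
    [-1,0.05,0.4,0,-0.205],
    [-1,0.06,0.5,0,-0.25],
    [-1,0.07,0.6,0,-0.295],
    [-1,0.08,0.7,0,-0.34],
    [-1,0.09,0.8,0,-0.385],
    [-1,0.1,0.87,0,-0.43],
    [-1,0.103,0.92,0,-0.47],
    [-1,0.103,0.932,0,-0.5],
    [-1,0.103,0.932,0,-0.514],
    [-1,0.103,0.932,0,-0.514]
  ]
}}

```text
time_s: 8.25
position: [0.5439, -0.0489, 0.2572]
tcp_rot: [[0.964, 0.267, 0.0], [0.267, -0.964, -0.0], [0.0, 0.0, -1.0]]
force: [1.4, 0.0, -0.5]
opening: 0.291
grasp_force: 30.1
```

```bash
cat >> h.py <<'E'
def axis():
    S,H,s,g=tilt(); g=g.copy(); f=s["tcp_rot"]; t=f[:,0]
    u,v=proj(S,g); 
    m=((H[:,:,0]<12)&(H[:,:,1]>115)&(H[:,:,2]>100)).astype(np.uint8)*255
    z=np.zeros_like(m); y0=int(v+20);x0=int(u-6); z[y0:int(v+45),x0:int(u+32)]=m[y0:int(v+45),x0:int(u+32)]
    cn=max(cv2.findContours(z,0,1)[0],key=cv2.contourArea); z[:]=0; cv2.drawContours(z,[cn],-1,255,-1)
    for y in range(y0,y0+24,2):
        x=np.where(z[y])[0]
        if len(x): print(y,x[0],x[-1])
    print("TCP",s["position"],"F",s["force"],"g px",u,v,"rect",cv2.minAreaRect(cn))
    for a in(15,20,25,30):
        d=t*np.sin(np.radians(a))+np.array([0,0,np.cos(np.radians(a))]); q=proj(S,g-.063*d);w=proj(S,g-.013*d); print(a,q.round(1),np.degrees(np.arctan2(*(q-w))).round(1))
    return S
E
python3 - <<'E'
from h import *
axis()
E
```

```text
144 239 251
146 239 252
148 239 253
150 240 254
152 240 255
154 241 256
156 242 256
158 242 257
160 243 257
162 244 253
TCP [ 0.54387954 -0.04910998  0.25716142] F [-0.17546049  0.39304898  0.13369828] g px 235.98503692795032 124.39176667952455 rect ((247.586181640625, 152.46551513671875), (22.097745895385742, 14.484236717224121), 68.19859313964844)
15 [247.5 160.7] 17.6
20 [250.3 160.1] 21.8
25 [252.9 159.2] 26.0
30 [255.5 158. ] 30.1
```

>>> {"fn": "step_arm", "kwargs": {
  "targets": [
    [-1,0,0,-0.15,0],
    [-1,0,0,-0.3,0],
    [-1,0,0,-0.45,0],
    [-1,0,0,-0.52,0],
    [-1,0,0,-0.57,0],
    [-1,0,0,-0.62,0],
    [-1,0,0,-0.66,0],
    [-1,0,0,-0.688,0],
    [-1,0,0,-0.688,0]
  ]
}}

```text
time_s: 9.2
position: [0.5436, -0.0493, 0.0846]
tcp_rot: [[0.964, 0.267, -0.001], [0.267, -0.964, 0.0], [-0.001, -0.0, -1.0]]
force: [0.7, 0.4, -0.5]
opening: 0.292
grasp_force: 30.1
```

>>> {"fn": "step_arm", "kwargs": {
  "targets": [
    [-1,0.012,0.003,0,0],
    [-1,0.024,0.006,0,0],
    [-1,0.036,0.01,0,0],
    [-1,0.048,0.013,0,0],
    [-1,0.052,0.015,0,0],
    [-1,0.052,0.015,0,0]
  ]
}}

```text
time_s: 9.8
position: [0.5569, -0.0456, 0.0851]
tcp_rot: [[0.964, 0.267, -0.0], [0.267, -0.964, -0.0], [-0.0, 0.0, -1.0]]
force: [-2.3, -0.6, 0.2]
opening: 0.292
grasp_force: 30.4
```

Run:
```python
from h import *
axis()
```

```text
237 243 256
239 244 258
241 245 259
243 246 260
245 247 261
247 248 260
249 250 257
TCP [ 0.55683884 -0.04557922  0.08512385] F [-1.18332245 -1.2792303   0.0870158 ] g px 236.723841761996 217.79563797128424 rect ((252.37738037109375, 241.67926025390625), (17.28888702392578, 12.82097339630127), 60.945396423339844)
15 [247.2 248.6] 18.8
20 [249.7 248.2] 23.1
25 [252.1 247.6] 27.3
30 [254.4 246.8] 31.4
```

>>> {"fn": "step_arm", "kwargs": {
  "targets": [
    [-1,0,0,0.06,0],
    [-1,0,0,0.16,0],
    [-1,0,0,0.32,0],
    [-1,0,0,0.5,0],
    [-1,0,0,0.68,0],
    [-1,0,0,0.68,0],
    [-1,0,0,0.68,0]
  ]
}}

```text
time_s: 10.55
position: [0.558, -0.0456, 0.2566]
tcp_rot: [[0.964, 0.266, 0.005], [0.266, -0.964, -0.001], [0.004, 0.002, -1.0]]
force: [-0.0, 0.5, -0.8]
opening: 0.291
grasp_force: 30.2
```

Run:
```python
from h import *
axis()
```

```text
145 233 247
147 233 248
149 234 249
151 235 250
153 236 251
155 237 252
157 238 252
159 239 250
161 240 246
TCP [ 0.55673446 -0.04531412  0.25489114] F [-1.30574578 -1.27680761 -0.88551493] g px 228.7297263353492 125.20164572716958 rect ((242.8000030517578, 151.59999084472656), (20.57182502746582, 14.310833930969238), 63.43495178222656)
15 [240.4 161.3] 17.9
20 [243.1 160.7] 22.0
25 [245.7 159.8] 26.2
30 [248.2 158.6] 30.3
```

>>> {"fn": "step_arm", "kwargs": {
  "targets": [
    [-1,-0.01,-0.04,0,0.03],
    [-1,-0.02,-0.12,0,0.07],
    [-1,-0.03,-0.2,0,0.115],
    [-1,-0.05,-0.3,0,0.16],
    [-1,-0.06,-0.4,0,0.205],
    [-1,-0.08,-0.5,0,0.25],
    [-1,-0.1,-0.6,0,0.295],
    [-1,-0.11,-0.7,0,0.34],
    [-1,-0.13,-0.8,0,0.385],
    [-1,-0.14,-0.87,0,0.43],
    [-1,-0.156,-0.92,0,0.47],
    [-1,-0.156,-0.946,0,0.5],
    [-1,-0.156,-0.946,-0.03,0.514],
    [-1,-0.156,-0.946,-0.06,0.514],
    [-1,-0.156,-0.946,-0.1,0.514],
    [-1,-0.156,-0.946,-0.14,0.514],
    [-1,-0.156,-0.946,-0.14,0.514],
    [-1,-0.156,-0.946,-0.14,0.514]
  ]
}}

```text
time_s: 12.4
position: [0.5177, -0.2818, 0.2195]
tcp_rot: [[-0.309, 0.951, -0.001], [0.951, 0.309, 0.001], [0.001, -0.001, -1.0]]
force: [0.9, 0.1, -0.6]
opening: 0.291
grasp_force: 30.2
```

Run:
```python
from h import *
S,H,s,g=tilt(); T=capture("top"); W=capture("wrist"); f=s["tcp_rot"]; print(s["position"],f[:,0],s["grasp_force"],s["qvel"].round(2))
d=f[:,0]*np.sin(np.radians(25))+np.array([0,0,np.cos(np.radians(25))]); foot=g-.063*d; L=np.array([.5336,-.331,.119])
r=foot-L; print("in lens frame: z",r@d,"perp",(r-d*(r@d))@f[:,0],r@f[:,1])
print("foot px",proj(S,foot),"g px",proj(S,g),"lens W",proj(W,L),"lens S",proj(S,L))
# wrist ring
Hw=cv2.cvtColor(W["color"],cv2.COLOR_RGB2HSV).astype(int)
a=cv2.resize(S["color"][85:185,282:362],(460,576),interpolation=cv2.INTER_CUBIC); b=cv2.resize(W["color"][150:330,260:366],(339,576),interpolation=cv2.INTER_CUBIC)
cv2.imwrite("pics/s6.png",np.hstack([a,b])[:,:,::-1])
m=((H[:,:,0]<12)&(H[:,:,1]>130)&(H[:,:,2]>100)).astype(np.uint8)*255
u,v=proj(S,g); z=np.zeros_like(m); z[int(v)-12:int(v)+40,int(u)-15:int(u)+25]=m[int(v)-12:int(v)+40,int(u)-15:int(u)+25]
print(cv2.boundingRect(max(cv2.findContours(z,0,1)[0],key=cv2.contourArea)))
```

```text
[ 0.51804544 -0.2820456   0.22002071] [-3.08739238e-01  9.51146715e-01 -9.39509415e-05] 30.16308732716425 [-0.09 -0.74 -0.49 -0.09  0.07 -0.08]
in lens frame: z 0.05932729386788709 perp -0.00033170412057425934 0.00032277944290227056
foot px [328.34866388 144.4869812 ] g px [325.40635514 121.18231032] lens W [319.98366408 258.79429407] lens S [330.9653598  164.53644999]
(320, 116, 11, 9)
```

View pics/s6.png

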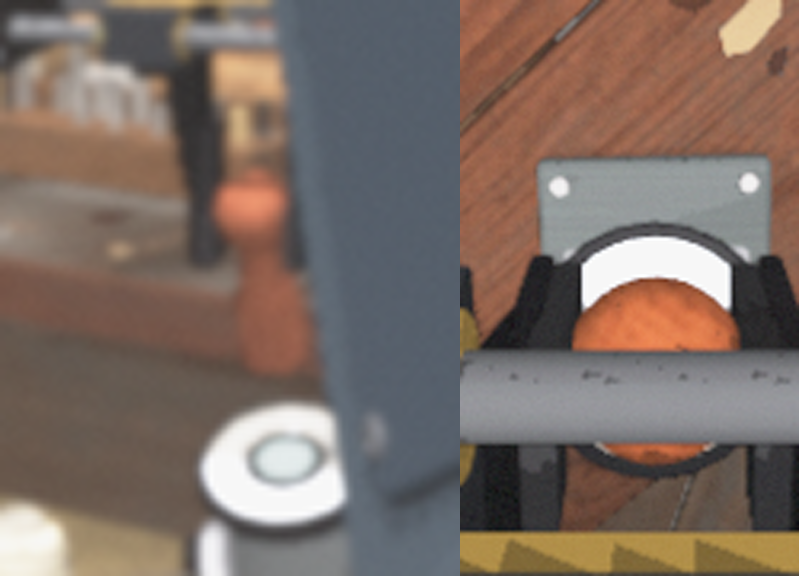

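The blank hangs over the ring. Its foot centre is at about (331,144.5) against a predicted (328.3,144.5), so it is about 3 mm off sideways, and the lens is at (332,165). I'll make a small 2 mm trim and let it settle.

>>> {"fn": "step_arm", "kwargs": {
  "targets": [
    [-1,0.008,0.0025,0,0],
    [-1,0.008,0.0025,0,0],
    [-1,0.008,0.0025,0,0],
    [-1,0.008,0.0025,0,0],
    [-1,0.008,0.0025,0,0],
    [-1,0.008,0.0025,0,0]
  ]
}}

```text
time_s: 13.15
position: [0.5198, -0.2815, 0.22]
tcp_rot: [[-0.309, 0.951, -0.0], [0.951, 0.309, 0.0], [0.0, -0.0, -1.0]]
force: [0.3, -0.8, -1.2]
opening: 0.287
grasp_force: 30.2
```

```bash
python3 -c "
from rig import *
print(read_state()['grasp_force']); print(hand_in())"
```

```text
30.162477014164324
the job is handed in; nothing more can be done
None
```

I handed the job in at about 13 s with the blank gripped at about 30 N in front of the lens, tilted about 25° and by my measurements about 59 mm from the glass and a few mm off centre at most; the arm touched no cap or camera that I saw, and the hand-in returned no verdict.

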